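# Reseat the filter lid of a bench dust extractor

## Robot

A 6-joint arm with a two-finger parallel gripper is mounted at the origin on the work surface. World frame = base frame: x ahead of the robot, y to its left, z up, the work surface at z = 0. Lengths are in m, angles in rad, forces in N, time in s.
With the tool pointing down it reaches from about 0.275 to 0.875 m from the base axis. Payload 12.5 kg.
Tool frame: the origin (TCP) lies midway between the tips of the shut fingers; the grasp point (between the pads) lies 19 mm behind it; z points along the fingers, y is the line along which they close (so a half turn about z gives the same grasp; the last joint's range is limited). The gripper opens to 85 mm and grips with 20 to 120 N. Pads are 22 mm wide; open, the fingers measure 114 mm over their backs; the gripper's body (76 mm by 85 mm) begins 54 mm behind the grasp point. The pads swing forward as they close: fully open they stand 13 mm farther back than shut.
Start: joints at [-1.215, 0.351, 1.652, -0, 1.139, -0.085], TCP at [0.235, -0.497, 0.231] pointing down, gripper open.
Joint ranges: [-2.75, 2.75], [-0.79, 2.1], [0.01, 2.65], [-1.57, 4.71], [0.07, 3.14], [-2.87, 2.87]. Speed limits (rad/s): [2.22, 2.22, 2.79, 3.14, 3.14, 3.14].

## Interface

Orientations are given as [roll, pitch, yaw] about the fixed x, y, z axes, in that order (R = Rz(yaw) Ry(pitch) Rx(roll)).
In Python, from station import arm gives the robot as it stands. The module is installed in compiled form; this text tells all that it offers.
- The arm moves only by the tool carry_out, never from a script. Its argument "moves" is a list of rows, each a list of 3 entries, a list of its own where there are three numbers: the opening, from -1 (shut) to 1 (fully open), then the shift along the tool's x, y, z in cm, then the turn, a rotation vector about the tool's x, y, z in rad. In form: [[claw, [tx, ty, tz], [ax, ay, az]], ...]. A call has 1 to 5 rows; each row shifts and turns the commanded pose from where the row before left it, along the tool's axes as they then stand; what a row does not reach is not made up. A row lasts 1/12 s, in which the tool goes at most 41.7 mm and 7.16 degrees, less where a joint would pass 70% of its speed; a pose out of reach is approached as far as the arm can. A call is refused whole if a number of a shift passes 4.17 or a number of a turn 0.125, either way. A call with a gripper value outside its range is refused whole. The fingers move at their own pace and stop on an object; "force" is the grip in N (left out, the last holds). Time passes only in rows, so rows that do not move let the fingers close. It gives the time, the measured TCP pose, the force, the opening and the grip force at its end, in the units of the state.
- arm.observe(): the state, without advancing time (a new reading comes with each control period).
- arm.capture(name): name is "scene" or "side" or "wrist"; returns the picture (480x640x3 uint8, red, green, blue); there is no depth.
- arm.camera_params(name): a dict with "K" (3x3 intrinsics, pixels), "k1" (the pictures are not rectified: a ray, as slopes to the right and down, at radius r is drawn at 1 + k1 r^2 times it, then the intrinsics apply), "R" (3x3) and "t" (3): a world point X has camera coordinates R X + t. Camera axes: x right, y down, z forward; pixel columns grow to the right and rows downward; lengths in m; the calibration is good to about 2 mm. A picture is of the moment at which its call begins: read the wrist's pose just before it. camera_params takes no time and is no camera call; for the wrist camera it gives the pose at the moment of the call.
- arm.finish_job(): hands the job in; it is judged then, once.
The state is a dict: "t": time; "joint_pos": joint angles; "joint_velocities": joint speeds; "tau": joint torques, N m; "ee_pos": TCP position; "ee_rot": TCP orientation; "ft_force": force on the tool from outside, world axes, zero at the start; "moment": the same for the moment, N m; "gripper_width": finger opening in m; "grip_force": force on a finger pad.
Only numpy, scipy, OpenCV 4.12 (cv2) and the standard library are available. Lean on these libraries where they do the work, as an engineer would, in place of code of your own. Each camera call takes 0.05 s, during which the arm holds its last target. There are 200 camera calls.

## Task

The filter lid inside the bench dust extractor was left unseated, its keys resting on the pot's rim. Press down the orange latch paddle and let the clear hatch spring fully open by itself, without ever touching the hatch; then turn the lid by its handle on the pot's rim, without lifting it off, until the keys drop into the notches (red tab over red mark), press it down until it is fully home, and let go. Leave the hatch open and everything else on the bench where it is.

Things in the scene. Friction and masses are not known exactly. Their poses are not given: they have to be found in the camera images.
- housing: Green steel housing fixed to the bench, 360 (x) x 230 (y) mm, with an open well 200 x 200 mm (wall tops 148 mm up) round its origin, which is on the bench under the well's centre. x points from the latch (front) to the hatch's hinge (rear). A grey motor drum, 110 mm thick, lies along its +y side; a 32 mm hose stub sticks out 200 mm to -y at the rear.
- hatch: Clear hatch 205 x 206 x 5 mm, dark frame. Origin: middle of its hinge line, at housing x +107 mm, 149 mm up; shut, it reaches 207 mm to -x and its z is up. Sprung: once unlatched it swings up and back by itself in about 1 to 2 s to its stop, 2.0 rad open (z axis 2.0 rad from vertical), and stays. Its front edge sweeps a 207 mm arc: press the paddle's outer end to stay clear.
- latch_pad (a point): Where to press: top of the ribbed outer part of the orange latch paddle, 163 mm up, at housing x -170 mm. The paddle is 36 mm wide; its outer end is 18 mm to -x of this point. It is a rocker hinged 72 mm to +x of and 33 mm below this point; pressed straight down here by about 12 to 18 mm (3 to 8 N) its tooth leaves the hatch edge. It springs back.
- pot: Aluminium filter pot fixed in the well; 120 mm outer, 102 mm inner diameter, 65 mm tall. Origin: centre of its underside, 20 mm above the bench. x points to the first notch in the rim, marked by a red block outside (reaches 80 mm from the axis, top 3 mm below the rim); the others are at 130 and 230 degrees counter-clockwise from above. Notches: 14 mm deep, 18 mm wide inside.
- pot_rim (a point): Centre of the pot's rim plane, 65 mm above the pot's origin, same axes as the pot. Three sprung balls in the bore below stop the lid (keys in the notches) with its origin 4 to 7 mm above this point; a push of about 6 to 12 N snaps it past them until the flange lies on the rim, origin level with this point, where they hold it.
- lid: Loose black lid, 124 mm diameter, 6 mm thick, about 0.18 kg. Origin: centre of the flange's underside. x points to its first key, marked by a red tab on its edge. Three keys 13 mm wide, 12 mm deep, at 0, 130, 230 degrees. It starts resting on them, 12 mm above pot_rim, turned 0.45 to 1.3 rad counter-clockwise from the pot: turn it clockwise to line up (0.04 rad play); freed, it drops 5 to 8 mm.
- lid_grip (a point): Middle of the lid's grey bar handle, 29 mm above the lid's origin, same axes as the lid. The bar is 64 mm long along the lid's x (its +x end red), 16 mm thick in y, and runs from 6 to 40 mm above the lid's origin: pinch it across y from above, or press on its top.
- glue: White glue bottle, 56 mm diameter, 150 mm tall, standing beside the extractor; origin at its base. Leave alone.
- screws: Amber jar of screws, 64 mm diameter, 75 mm tall, beside the extractor; origin at its base. Leave alone.
- tape: Yellow tape roll, 90 mm diameter, 24 mm tall, lying flat; origin at its base. Leave alone.
- driver: Red-handled screwdriver lying on the bench. Leave alone.
- brush: Wooden-handled brush lying on the bench. Leave alone.
- spindle: Turned wooden spindle, 44 mm diameter, 100 mm tall, standing; origin at its base. Leave alone.
- mug: White mug, 80 mm diameter, 90 mm tall, standing; origin at its base. Leave alone.

How it is judged:
By the outcome, as a careful person would: the job done as asked, in the order asked, and still so for the second after the job is handed in, with the robot touching nothing.
It also fails if it takes over 53 s, if anything falls off the work surface, if the arm or the gripper's body presses on something with over 40 N, if the wrist force passes 120 N, or if a joint passes its speed limit or range.

## Working session

There is one attempt and no reset: what is moved stays moved. The work goes in short steps, Python scripts to look and compute and a tool call to move; the robot and the scene stay as the last step left them, time stands still between calls to the robot, and variables do not carry over. Pictures are saved under pics/ and viewed, at most 10 in all, crops included, and the job is handed in when it is done.

Besides the shell and the picture viewer there is one more tool, called after "Emit:" as name(argument=value, ...) on one line, values as JSON. carry_out: Moves the arm, as the interface text tells. Its arguments: {"type":"object","properties":{"moves":{"type":"array","items":{"type":"array"}},"force":{"type":"number"}},"required":["moves"]}

```bash
mkdir -p pics; python3 - <<'E'
from station import arm
import cv2
for n in ("scene","side"):
    cv2.imwrite(f"pics/{n}0.png",arm.capture(n)[:,:,::-1])
    p=arm.camera_params(n); print(n,p)
s=arm.observe(); print(s)
E
```

```text
scene {'K': array([[460.0961114 ,   0.        , 319.58414645],
       [  0.        , 460.0961114 , 246.02311275],
       [  0.        ,   0.        ,   1.        ]]), 'k1': -0.07117659083786618, 'R': array([[ 0.89939349,  0.43702461, -0.01004145],
       [ 0.33867883, -0.7111542 , -0.61608145],
       [-0.27638377,  0.55069882, -0.78761845]]), 't': array([-0.524095  , -0.12117118,  1.5250269 ])}
side {'K': array([[445.46031874,   0.        , 316.61212901],
       [  0.        , 445.46031874, 237.25062861],
       [  0.        ,   0.        ,   1.        ]]), 'k1': -0.0314400376118247, 'R': array([[-0.93961126, -0.34198131, -0.01339619],
       [-0.25701636,  0.7309306 , -0.63220491],
       [ 0.22599395, -0.59058381, -0.77468542]]), 't': array([0.55497851, 0.24558997, 1.28618292])}
{'t': 0.1, 'joint_pos': array([-1.21460647e+00,  3.51165605e-01,  1.65238277e+00,  1.51190282e-05,
        1.13909958e+00, -8.45955184e-02]), 'joint_velocities': array([-0.00080797, -0.00287558, -0.00226949,  0.00159179,  0.00166885,
        0.00151628]), 'tau': array([ 7.48547227e-04, -5.06833613e+01, -2.91876733e+01, -4.73174259e-05,
        2.66075331e-03, -1.49951825e-05]), 'ee_pos': array([ 0.23457821, -0.49712574,  0.23081281]), 'ee_rot': array([-3.14054229e+00, -1.02843286e-04,  4.40778991e-01]), 'ft_force': array([-0.8139925 , -0.17165941,  0.14075093]), 'moment': array([ 0.05574999, -0.04032647,  0.02208359]), 'grip_force': 0.0, 'gripper_width': 0.08554952611676152}
```

View pics/scene0.png

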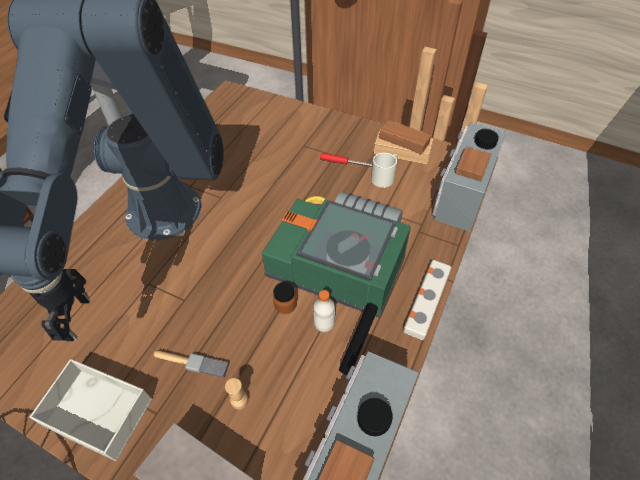

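View pics/side0.png

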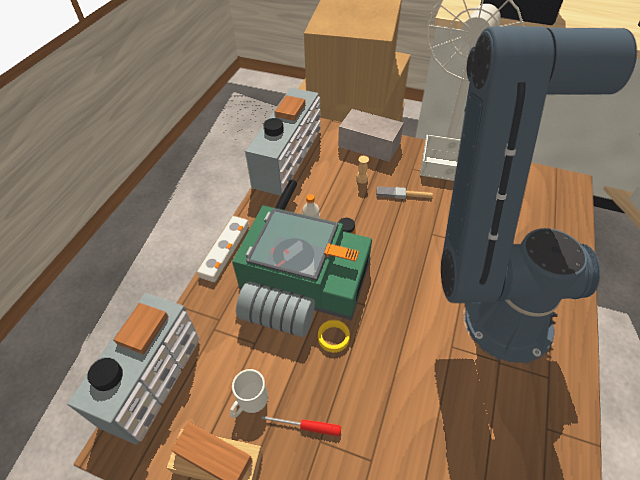

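The scene picture shows the housing with its paddle around (298,219) and the lid handle around (350,241). In the side picture the paddle is around (345,253). I'll enlarge both.

```bash
python3 - <<'E'
import cv2
a=cv2.imread("pics/scene0.png")[185:315,258:418]; b=cv2.imread("pics/side0.png")[198:338,228:378]
cv2.imwrite("pics/a.png",cv2.resize(a,None,fx=4.6,fy=4.6,interpolation=cv2.INTER_CUBIC))
cv2.imwrite("pics/b.png",cv2.resize(b,None,fx=4.2,fy=4.2,interpolation=cv2.INTER_CUBIC))
E
```

```text
(no output)
```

View pics/a.png

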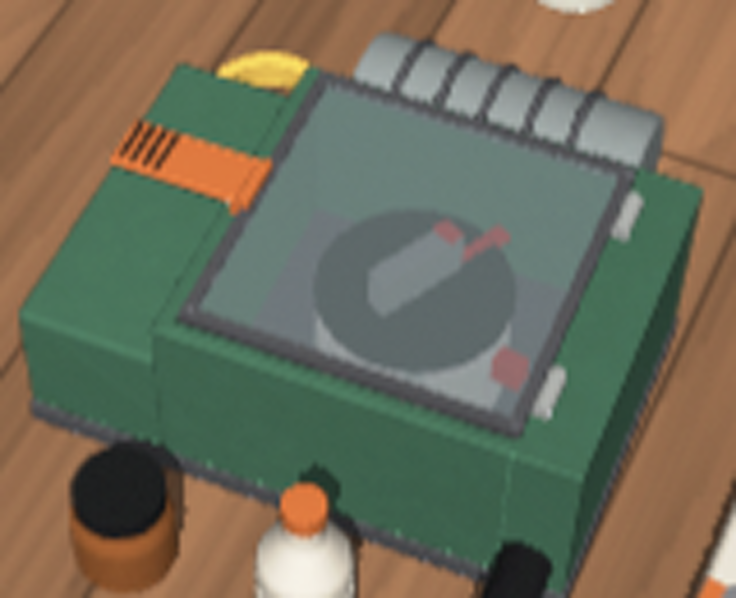

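View pics/b.png

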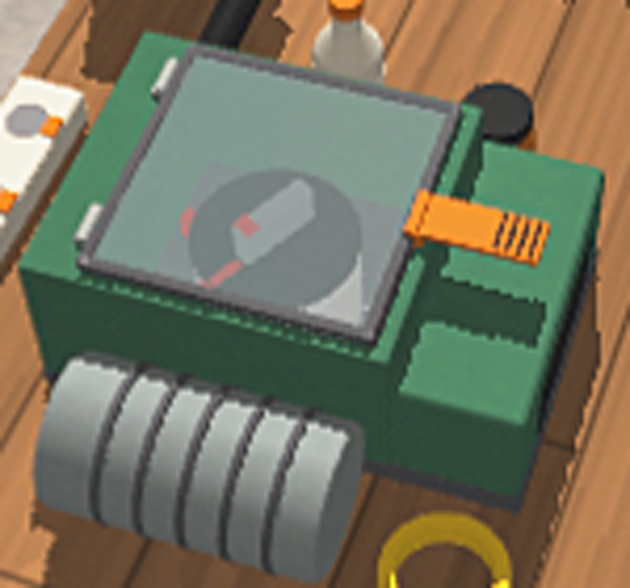

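```bash
cat > h.py <<'E'
import numpy as np, cv2
from scipy.optimize import least_squares
from scipy.spatial.transform import Rotation as Rn
from station import arm
def proj(p,X):
    c=np.atleast_2d(X)@p["R"].T+p["t"]; s=c[:,:2]/c[:,2:]
    s=s*(1+p["k1"]*(s**2).sum(1,keepdims=True))
    return s*p["K"][0,0]+p["K"][:2,2]
def onplane(p,uv,z):
    s=cv2.undistortPoints(np.array(uv,float).reshape(-1,1,2),p["K"],np.array([p["k1"],0,0,0.])).reshape(-1,2)
    d=np.c_[s,np.ones(len(s))]@p["R"]; C=-p["R"].T@p["t"]
    return C+d*((z-C[2])/d[:,2])[:,None]
def w(P,h): # housing pose P=(x,y,yaw)
    c,s=np.cos(P[2]),np.sin(P[2]); h=np.atleast_2d(np.array(h,float)); 
    return np.c_[P[0]+c*h[:,0]-s*h[:,1],P[1]+s*h[:,0]+c*h[:,1],h[:,2]]
def tool(dxyz,rot): # world delta -> tool cm
    return Rn.from_euler("xyz",rot).inv().apply(dxyz)*100
E
python3 - <<'E'
from h import *
ps=arm.camera_params("scene"); pd=arm.camera_params("side")
H=[[-.1,.103,.1515],[.106,.103,.1515],[.106,-.103,.1515],[-.1,-.103,.1515]]
us=np.array([[320,75],[632,172],[520,432],[183,316]])/4.6+[258,185]
ud=np.array([[372,338],[82,262],[195,50],[478,107]])/4.2+[228,198]
f=lambda P:np.r_[proj(ps,w(P,H))-us,proj(pd,w(P,H))-ud].ravel()
r=least_squares(f,[.6,-.1,0]); P=r.x; print(P,np.round(r.fun.reshape(-1,2),1))
L=w(P,[[-.17,0,.163]]);print("latch",L,np.hypot(*L[0,:2]))
print("latch px pred",(proj(ps,L)-[258,185])*4.6,(proj(pd,L)-[228,198])*4.2)
S=np.array([[500,237],[447,232],[372,280],[510,368]])/4.6+[258,185]
D=np.array([[222,275],[245,226],[303,185],[188,222]])/4.2+[228,198]
for n,z,a,b in zip(["tab","bar red","bar far","block"],[.1,.137,.137,.082],S,D):
    print(n,onplane(ps,[a],z),onplane(pd,[b],z))
E
```

```text
[0.64306839 0.03908946 0.03721012] [[-1.1 -0.2]
 [-1.1 -0. ]
 [-2.  -0.1]
 [-2.1 -0.6]
 [-0.4  0.1]
 [-1.  -0. ]
 [-1.2 -1. ]
 [-4.4  0.4]]
latch [[0.47318607 0.0327652  0.163     ]] 0.4743191081104365
latch px pred [[141.88699889 141.27757212]] [[517.58159399 232.13558599]]
tab [[0.68222539 0.10613292 0.1       ]] [[0.66786699 0.09057561 0.1       ]]
bar red [[0.6611128  0.06693359 0.137     ]] [[0.65604078 0.07071917 0.137     ]]
bar far [[0.63557894 0.01420194 0.137     ]] [[0.63151327 0.02383918 0.137     ]]
block [[0.72204232 0.02833672 0.082     ]] [[0.71604182 0.04351028 0.082     ]]
```

The hatch corners fit to about 1–2 px. The housing is at about (0.643, 0.039) with yaw 0.04, and the latch pad at about (0.473, 0.033). The lid is turned about 1.1 rad from the pot. Next I move above the latch.

Emit:
carry_out(moves=[[-1,[0,0,-0.4],[0,0,-0.12]],[-1,[0,0,-0.4],[0,0,-0.12]],[-1,[0,0,-0.4],[0,0,-0.12]],[-1,[0,0,-0.4],[0,0,-0.12]],[-1,[0,0,-0.4],[0,0,-0.12]]])

```text
t: 0.52
ee_pos: [0.2346, -0.4972, 0.2511]
ee_rot: [-3.141, -0.001, 1.047]
ft_force: [0.3, 0.0, 0.0]
gripper_width: 0.0255
grip_force: 0.0
```

Emit:
carry_out(moves=[[-1,[3.8,-0.45,0],[0,0,0]],[-1,[3.8,-0.45,0],[0,0,0]],[-1,[3.8,-0.45,0],[0,0,0]],[-1,[3.8,-0.45,0],[0,0,0]],[-1,[3.8,-0.45,0],[0,0,0]]])

```text
t: 0.93
ee_pos: [0.3115, -0.3203, 0.2511]
ee_rot: [-3.141, -0.0, 1.04]
ft_force: [0.5, 0.7, 0.1]
gripper_width: -0.0003
grip_force: 0.0
```

Emit:
carry_out(moves=[[-1,[3.8,-0.45,0],[0,0,0]],[-1,[3.8,-0.45,0],[0,0,0]],[-1,[3.8,-0.45,0],[0,0,0]],[-1,[3.8,-0.45,0],[0,0,0]],[-1,[0,0,0],[0,0,0]]])

```text
t: 1.35
ee_pos: [0.374, -0.1771, 0.2512]
ee_rot: [-3.141, -0.001, 1.045]
ft_force: [-0.2, -1.5, -0.3]
gripper_width: 0.0
grip_force: 0.0
```

Emit:
carry_out(moves=[[-1,[3.8,-0.4,0],[0,0,0]],[-1,[3.8,-0.4,0],[0,0,0]],[-1,[3.8,-0.4,0],[0,0,0]],[-1,[3.8,-0.4,0],[0,0,0]],[-1,[3.8,-0.4,0],[0,0,0]]])

```text
t: 1.77
ee_pos: [0.4517, -0.0061, 0.2512]
ee_rot: [-3.142, 0.0, 1.041]
ft_force: [0.5, -1.9, 0.5]
gripper_width: -0.0002
grip_force: 0.0
```

Emit:
carry_out(moves=[[-1,[3.8,-0.4,0],[0,0,0]],[-1,[0,0,0],[0,0,0]],[-1,[0,0,0],[0,0,0]]])

```text
t: 2.02
ee_pos: [0.4673, 0.0282, 0.2509]
ee_rot: [-3.141, 0.0, 1.044]
ft_force: [0.0, -0.4, 0.2]
gripper_width: -0.0
grip_force: 0.0
```

```bash
python3 - <<'E'
from h import *
s=arm.observe(); p=arm.camera_params("wrist"); im=arm.capture("wrist")
cv2.imwrite("pics/w1.png",im[:,:,::-1])
P=[.6431,.0391,.0372]
print(s["ee_pos"],s["ee_rot"],proj(p,w(P,[[-.17,0,.163],[-.188,.018,.163],[-.188,-.018,.163],[-.1,0,.1515]])),proj(p,s["ee_pos"]))
E
```

```text
[0.46730801 0.02822186 0.25085082] [-3.14082852e+00  4.85490552e-04  1.04398438e+00] [[328.68381978 240.8018134 ]
 [286.43437158 231.75963962]
 [319.35603667 279.31609654]
 [429.41600865 174.23144281]] [[324.16438053 327.98421791]]
```

View pics/w1.png

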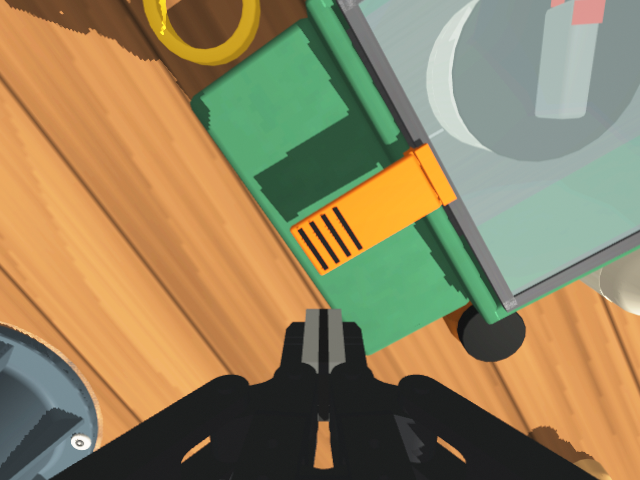

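The paddle's outer corners are at (291,230) and (324,275), about 3 mm from the prediction.

```bash
python3 - <<'E'
from h import *
s=arm.observe(); p=arm.camera_params("wrist")
X=onplane(p,[[291,230],[324,275],[416,152],[442,205]],.163);print(X)
m=X[:2].mean(0);P=[.6431,.0391,.0372]; t=m+[.014,.0005,0]
print(np.linalg.norm(X[0]-X[1]),m,t,tool(t-s["ee_pos"],s["ee_rot"]))
# lid bar top ends, hatch front edge corners
print(onplane(p,[[535,117],[585,118],[552,10],[603,10]],.137), onplane(p,[[342,2],[509,306]],.1515))
E
```

```text
[[0.45711255 0.04857693 0.163     ]
 [0.45940143 0.01406721 0.163     ]
 [0.5401177  0.05205852 0.163     ]
 [0.5398657  0.01764732 0.163     ]]
0.03458553578729843 [0.45825699 0.03132207 0.163     ] [0.47225699 0.03182207 0.163     ] [0.67770354 0.23097228 8.78791204]
[[0.61348377 0.02934954 0.137     ]
 [0.63873848 0.01383766 0.137     ]
 [0.64132848 0.07782246 0.137     ]
 [0.6652258  0.06367421 0.137     ]] [[ 0.54198086  0.13729662  0.1515    ]
 [ 0.55058666 -0.07034109  0.1515    ]]
```

Emit:
carry_out(moves=[[-1,[0.7,0.2,2.5],[0,0,-0.12]],[-1,[0,0,2.5],[0,0,-0.12]],[-1,[0,0,2.0],[0,0,-0.12]],[-1,[0,0,1.0],[0,0,-0.12]],[-1,[0,0,0],[0,0,0]]])

```text
t: 2.48
ee_pos: [0.4709, 0.0307, 0.1693]
ee_rot: [-3.137, 0.0, 1.524]
ft_force: [-0.0, 0.1, -0.1]
gripper_width: 0.0001
grip_force: 0.0
```

Emit:
carry_out(moves=[[-1,[0,0,0.4],[0,0,0]],[-1,[0,0,0.4],[0,0,0]],[-1,[0,0,0.4],[0,0,0]],[-1,[0,0,0.4],[0,0,0]]])

```text
t: 2.82
ee_pos: [0.4725, 0.0317, 0.1556]
ee_rot: [3.141, 0.0, 1.519]
ft_force: [-3.2, -0.8, 3.6]
gripper_width: -0.0002
grip_force: 1.9
```

Emit:
carry_out(moves=[[-1,[0,0,0.3],[0,0,0]],[-1,[0,0,0.3],[0,0,0]],[-1,[0,0,0.3],[0,0,0]],[-1,[0,0,0],[0,0,0]],[-1,[0,0,0],[0,0,0]]])

```text
t: 3.23
ee_pos: [0.4721, 0.0321, 0.1461]
ee_rot: [-3.141, 0.0, 1.521]
ft_force: [-5.7, -1.0, 4.8]
gripper_width: 0.0001
grip_force: 2.8
```

```bash
python3 - <<'E'
from h import *
im=np.hstack([arm.capture("scene")[150:330,250:430],arm.capture("side")[150:330,210:390]])
cv2.imwrite("pics/c1.png",cv2.resize(im[:,:,::-1],None,fx=2.2,fy=2.2))
E
```

```text
(no output)
```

View pics/c1.png

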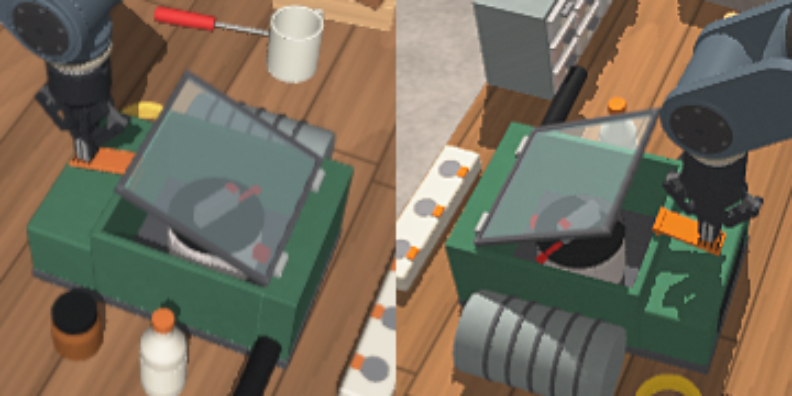

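The hatch is swinging open, with its front edge at about (190,75) in the left crop, clear of the gripper. I hold still until it stops.

Emit:
carry_out(moves=[[-1,[0,0,0],[0,0,0]],[-1,[0,0,0],[0,0,0]],[-1,[0,0,0],[0,0,0]],[-1,[0,0,0],[0,0,0]],[-1,[0,0,0],[0,0,0]]])

```text
t: 3.75
ee_pos: [0.4721, 0.0321, 0.1463]
ee_rot: [-3.141, 0.0, 1.521]
ft_force: [-5.7, -0.2, 5.6]
gripper_width: -0.0
grip_force: 2.8
```

Emit:
carry_out(moves=[[-1,[0,0,0],[0,0,0]],[-1,[0,0,0],[0,0,0]],[-1,[0,0,0],[0,0,0]],[-1,[0,0,0],[0,0,0]],[-1,[0,0,0],[0,0,0]]])

```text
t: 4.17
ee_pos: [0.4721, 0.0321, 0.1463]
ee_rot: [-3.141, 0.0, 1.521]
ft_force: [-5.3, -0.0, 4.4]
gripper_width: 0.0001
grip_force: 2.8
```

Emit:
carry_out(moves=[[-1,[0,0,0],[0,0,0]],[-1,[0,0,0],[0,0,0]],[-1,[0,0,0],[0,0,0]],[-1,[0,0,0],[0,0,0]],[-1,[0,0,0],[0,0,0]]])

```text
t: 4.58
ee_pos: [0.4721, 0.0321, 0.1463]
ee_rot: [-3.141, 0.0, 1.521]
ft_force: [-5.8, -1.4, 4.2]
gripper_width: -0.0001
grip_force: 2.8
```

Emit:
carry_out(moves=[[-1,[0,0,-1.0],[0,0,0]],[-1,[0,0,-3.0],[0,0,0]],[-1,[0,0,-3.0],[0,0,0.12]],[-1,[0,0,-3.0],[0,0,0.12]],[1,[0,0,-2.0],[0,0,0.12]]])

```text
t: 5.0
ee_pos: [0.4735, 0.0321, 0.27]
ee_rot: [3.137, -0.002, 1.155]
ft_force: [0.1, -0.3, 0.3]
gripper_width: 0.0106
grip_force: 0.0
```

Emit:
carry_out(moves=[[1,[0.75,3.5,0],[0,0,0]],[1,[0.75,3.5,0],[0,0,0]],[1,[0.75,3.5,0],[0,0,0]],[1,[0.75,3.5,0],[0,0,0.09]],[1,[0,0,0],[0,0,0]]])

```text
t: 5.42
ee_pos: [0.6173, 0.0025, 0.2659]
ee_rot: [3.139, -0.001, 1.065]
ft_force: [1.0, 0.5, 0.4]
gripper_width: 0.0723
grip_force: 0.0
```

Emit:
carry_out(moves=[[1,[0,0,0],[0,0,0]],[1,[0,0,0],[0,0,0]]])

```text
t: 5.58
ee_pos: [0.6126, 0.0039, 0.2665]
ee_rot: [3.141, -0.0, 1.072]
ft_force: [-0.8, 0.2, 0.3]
gripper_width: 0.0854
grip_force: 0.0
```

```bash
python3 - <<'E'
from h import *
s=arm.observe(); p=arm.camera_params("wrist"); im=arm.capture("wrist")
cv2.imwrite("pics/w2.png",im[:,:,::-1]); np.savez("w2.npz",**p)
C=-p["R"].T@p["t"]
print(s["ee_pos"],s["ee_rot"],"cam in tool cm",tool(C-s["ee_pos"],s["ee_rot"]),proj(p,[[.64,.046,.137]]))
cv2.imwrite("pics/s2.png",arm.capture("side")[:,:,::-1])
E
```

```text
[0.61257545 0.00387795 0.26654953] [ 3.14143349e+00 -1.66671645e-04  1.07150902e+00] cam in tool cm [  8.41482796  -0.04312355 -14.29548402] [[329.68982469 157.94296032]]
```

View pics/w2.png

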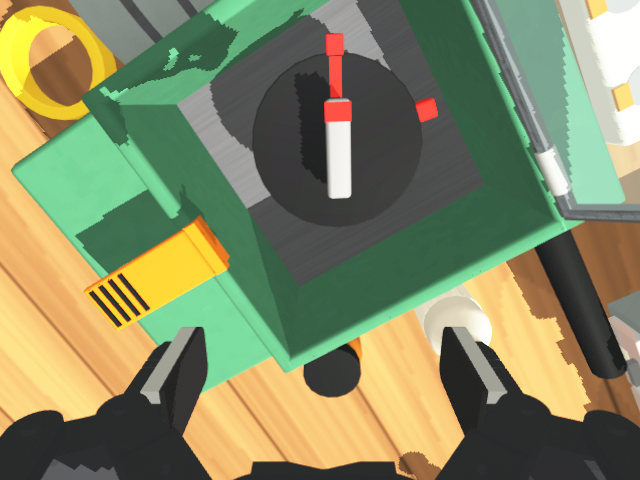

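The wrist view shows the bar's top from (339,100) to (340,197), the lid disc centred at about (337,140), the red tab at (335,44) and the pot's red block at (427,110). The hatch is open to the rear.

```bash
python3 - <<'E'
from h import *
s=arm.observe(); p=dict(np.load("w2.npz"))
b=onplane(p,[[339,100],[340,197]],.137); print("bar",b,np.linalg.norm(b[0]-b[1]),np.arctan2(*(b[0]-b[1])[1::-1]),b.mean(0))
im=cv2.imread("pics/w2.png"); hsv=cv2.cvtColor(im,cv2.COLOR_BGR2HSV)
red=(((hsv[...,0]<6)|(hsv[...,0]>174))&(hsv[...,1]>150)&(hsv[...,2]>120)).astype(np.uint8)
n,_,st,ce=cv2.connectedComponentsWithStats(red)
for a,c in zip(st[1:],ce[1:]):
    if a[4]>100: print(a,c)
e=onplane(p,[[252,140],[422,140],[337,53],[337,227]],.103); print("lid",e[:2].mean(0),e[2:].mean(0),np.linalg.norm(e[0]-e[1]),np.linalg.norm(e[2]-e[3]))
c=b.mean(0)[:2]
for z in(.082,):
    k=onplane(p,[[427,110],[438,106]],z)[:,:2]-c; print("block",k,np.hypot(*k.T),np.arctan2(k[:,1],k[:,0]))
t=onplane(p,[[335,40]],.1)[:,:2]-c; print("tab",np.hypot(*t.T),np.arctan2(t[:,1],t[:,0]))
print("move",tool(np.r_[c,.107]-s["ee_pos"],s["ee_rot"]))
E
```

```text
bar [[0.66198455 0.07457839 0.137     ]
 [0.63380814 0.01984459 0.137     ]] 0.061560530224462034 1.0953869156786786 [0.64789635 0.04721149 0.137     ]
[326  34  18  64 916] [334.8220524   62.77620087]
[415  98  23  24 411] [426.24087591 109.05839416]
[324 101  28  22 540] [337.48518519 111.10925926]
lid [0.64913695 0.05072448 0.103     ] [0.6471783  0.04702384 0.103     ] 0.12305676473509594 0.12287947868851629
block [[ 0.07103101 -0.01148067]
 [ 0.07944667 -0.01283057]] [0.07195283 0.08047607] [-0.16024325 -0.16011659]
tab [0.06928015] [1.10892438]
move [ 5.4942638   1.05524039 16.00211038]
```

View pics/s2.png

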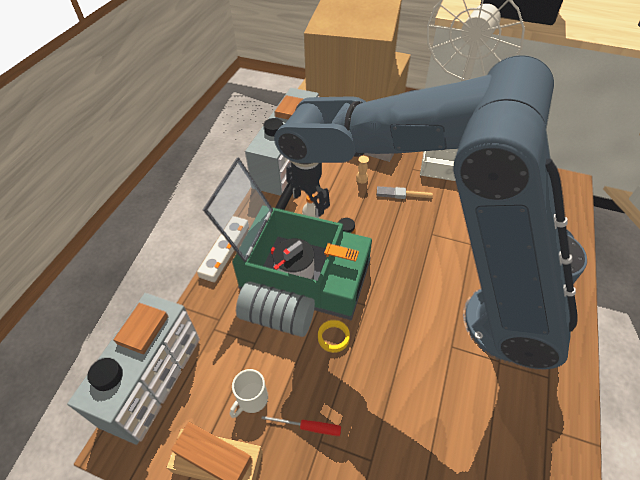

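Lid yaw is about 1.10 and pot yaw about -0.16, so the clockwise turn is about 1.26 rad. The bar centre is at (0.648, 0.047). I descend astride the bar.

Emit:
carry_out(moves=[[1,[2.75,0.53,2.0],[0,0,-0.025]],[1,[2.75,0.53,2.0],[0,0,0]],[1,[0,0,3.5],[0,0,0]],[1,[0,0,3.5],[0,0,0]],[1,[0,0,2.5],[0,0,0]]])

```text
t: 6.1
ee_pos: [0.6466, 0.0481, 0.1292]
ee_rot: [-3.14, 0.001, 1.097]
ft_force: [0.0, -0.3, -0.6]
gripper_width: 0.0857
grip_force: 0.0
```

Emit:
carry_out(moves=[[1,[0,0,1.0],[0,0,0]],[1,[0,0,0.9],[0,0,0]],[1,[0,0,0],[0,0,0]]])

```text
t: 6.35
ee_pos: [0.6476, 0.0474, 0.1122]
ee_rot: [-3.141, 0.0, 1.096]
ft_force: [0.4, 0.8, 0.0]
gripper_width: 0.0854
grip_force: 0.0
```

```bash
python3 - <<'E'
from h import *
s=arm.observe(); print(s["ee_pos"],s["ee_rot"],s["joint_pos"],s["ft_force"],s["moment"])
print(tool(np.array([.648,.0475,.112])-s["ee_pos"],s["ee_rot"]))
E
```

```text
[0.64762457 0.04741582 0.11215831] [-3.14122623e+00  1.46932645e-04  1.09598848e+00] [1.39875151e-03 6.58994981e-01 1.47142467e+00 4.41058552e-05
 1.01156601e+00 4.76183219e-01] [0.39573475 0.83806759 0.00593501] [0.00433995 0.06793533 0.0142597 ]
[0.02465299 0.02954725 0.01581623]
```

Emit:
carry_out(moves=[[-1,[0,0,0],[0,0,0]],[-1,[0,0,0],[0,0,0]],[-1,[0,0,0],[0,0,0]],[-1,[0,0,0],[0,0,0]],[-1,[0,0,0],[0,0,0]]], force=20)

```text
t: 6.77
ee_pos: [0.6482, 0.0473, 0.113]
ee_rot: [3.141, -0.0, 1.096]
ft_force: [-0.5, -0.3, 0.6]
gripper_width: 0.0256
grip_force: 0.0
```

Emit:
carry_out(moves=[[-1,[0,0,0],[0,0,0]],[-1,[0,0,0],[0,0,0]],[-1,[0,0,0],[0,0,0.03]],[-1,[0,0,0],[0,0,0.06]],[-1,[0,0,0],[0,0,0.06]]])

```text
t: 7.18
ee_pos: [0.6483, 0.0473, 0.1128]
ee_rot: [3.141, -0.001, 0.943]
ft_force: [-0.3, 1.1, 3.6]
gripper_width: 0.0153
grip_force: 25.7
```

Emit:
carry_out(moves=[[-1,[0,0,0],[0,0,0.08]],[-1,[0,0,0],[0,0,0.08]],[-1,[0,0,0],[0,0,0.08]],[-1,[0,0,0],[0,0,0.08]],[-1,[0,0,0],[0,0,0.08]]])

```text
t: 7.6
ee_pos: [0.6483, 0.0473, 0.1128]
ee_rot: [3.141, -0.001, 0.542]
ft_force: [0.1, -0.1, 3.1]
gripper_width: 0.0159
grip_force: 25.7
```

Emit:
carry_out(moves=[[-1,[0,0,0],[0,0,0.08]],[-1,[0,0,0],[0,0,0.08]],[-1,[0,0,0],[0,0,0.08]],[-1,[0,0,0],[0,0,0.08]],[-1,[0,0,0],[0,0,0.08]]])

```text
t: 8.02
ee_pos: [0.6483, 0.0473, 0.1128]
ee_rot: [3.141, -0.001, 0.142]
ft_force: [-0.4, 0.0, 3.4]
gripper_width: 0.015
grip_force: 25.8
```

Emit:
carry_out(moves=[[-1,[0,0,0],[0,0,0.06]],[-1,[0,0,0],[0,0,0.06]],[-1,[0,0,0],[0,0,0]],[-1,[0,0,0],[0,0,0]]])

```text
t: 8.35
ee_pos: [0.6483, 0.0473, 0.1128]
ee_rot: [-3.142, -0.001, 0.027]
ft_force: [0.9, -0.5, 3.8]
gripper_width: 0.0151
grip_force: 25.8
```

```bash
python3 - <<'E'
from h import *
s=arm.observe(); p=arm.camera_params("wrist"); im=arm.capture("wrist")
cv2.imwrite("pics/w3.png",im[:,:,::-1]); np.savez("w3.npz",**p)
print(s["ee_pos"],s["ee_rot"],s["ft_force"],s["moment"])
E
```

```text
[0.64826631 0.04734522 0.11276225] [-3.14156476e+00 -9.32300992e-04  2.72952893e-02] [ 0.8596172  -0.52330939  3.8317257 ] [-0.1491476  -0.01753003 -0.15886276]
```

View pics/w3.png

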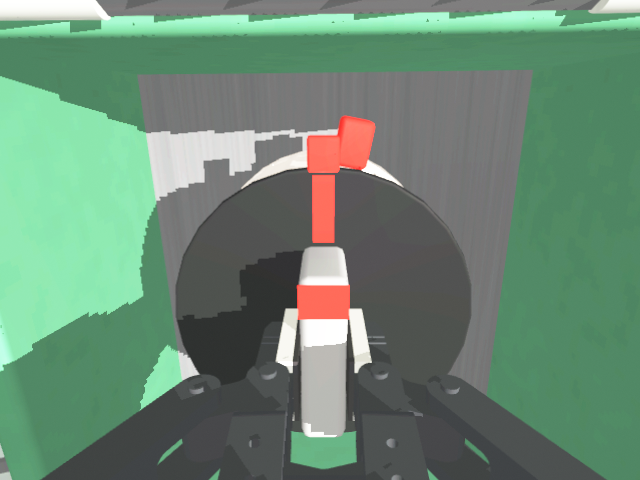

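The tab is at (323,155) and the pot's block axis runs from (351,165) to (358,118), slightly further clockwise. I work out the remaining angle.

```bash
python3 - <<'E'
from h import *
p=dict(np.load("w3.npz"))
e=onplane(p,[[176,290],[471,290]],.103); print(e, np.linalg.norm(e[0]-e[1]))
k=onplane(p,[[342,117],[375,124],[358,120]],.082); t=onplane(p,[[307,136],[339,136],[323,245],[323,175]],.103)
print(k,t)
c=np.array([.6483,.0473])
for q in (k[2],t[:2].mean(0),t[2],t[3]): d=q[:2]-c; print(np.hypot(*d),np.arctan2(d[1],d[0]))
d=k[1]-k[0]; print("edge",np.arctan2(d[1],d[0])+np.pi/2)
E
```

```text
[[ 0.65829328  0.10767056  0.103     ]
 [ 0.66157013 -0.01255493  0.103     ]] 0.12027013896089597
[[0.72687497 0.04193844 0.082     ]
 [0.724532   0.02844963 0.082     ]
 [0.72589495 0.03542459 0.082     ]] [[0.72062398 0.05519637 0.103     ]
 [0.72094007 0.04368772 0.103     ]
 [0.67932193 0.04830551 0.103     ]
 [0.70677995 0.04905829 0.103     ]]
0.07849841562445758 -0.15186523156758144
0.0725136704358091 0.029544169257130895
0.031038225535643102 0.03240150593151355
0.05850637339640429 0.03005753513894758
edge -0.17198083011686283
```

Emit:
carry_out(moves=[[-1,[0,0,0],[0,0,0.05]],[-1,[0,0,0],[0,0,0.05]],[-1,[0,0,0],[0,0,0.05]],[-0.58,[0,0,0],[0,0,0]],[-0.58,[0,0,0],[0,0,0]]])

```text
t: 8.82
ee_pos: [0.6477, 0.0474, 0.1119]
ee_rot: [-3.142, 0.001, -0.122]
ft_force: [0.5, 0.3, -0.2]
gripper_width: 0.0179
grip_force: 0.2
```

Emit:
carry_out(moves=[[-0.58,[0,0,0],[0,0,0.03]],[-0.58,[0,0,0],[0,0,0.03]],[-0.58,[0,0,0],[0,0,0.02]],[-0.58,[0,0,0],[0,0,0.02]],[-0.58,[0,0,0],[0,0,0]]])

```text
t: 9.23
ee_pos: [0.6479, 0.0476, 0.1123]
ee_rot: [-3.141, 0.0, -0.224]
ft_force: [-0.3, 2.3, 1.3]
gripper_width: 0.0181
grip_force: 1.0
```

```bash
cat > look.py <<'E'
from h import *
import sys
s=arm.observe(); p=arm.camera_params("wrist"); im=arm.capture("wrist")[:,:,::-1]
cv2.imwrite(f"pics/{sys.argv[1]}.png",im); np.savez(sys.argv[1]+".npz",**p)
print(s["t"],s["ee_pos"],s["ee_rot"],s["ft_force"],s["moment"],s["gripper_width"])
hsv=cv2.cvtColor(im,cv2.COLOR_BGR2HSV)
red=(((hsv[...,0]<6)|(hsv[...,0]>174))&(hsv[...,1]>150)&(hsv[...,2]>120)).astype(np.uint8)
n,_,st,ce=cv2.connectedComponentsWithStats(red)
for a,c in zip(st[1:],ce[1:]):
    if a[4]>100: print(a,c.round(1))
E
python3 look.py w4
```

```text
9.2333 [0.64791103 0.04759199 0.11229054] [-3.14132571e+00  1.05342746e-04 -2.24151778e-01] [-0.30953401  2.33216481  1.33101586] [0.36122698 0.05023    0.04404425] 0.018103939799384083
[ 294  113   36   58 1142] [311.  145.8]
[ 301  171   27   68 1440] [314.5 204.2]
[ 289  274   52   35 1600] [314.9 290.9]
```

```bash
cat > comp.py <<'E'
from h import *
import sys
for n in sys.argv[1:]:
    im=cv2.imread(f"pics/{n}.png"); p=dict(np.load(n+".npz")); hsv=cv2.cvtColor(im,cv2.COLOR_BGR2HSV)
    red=(((hsv[...,0]<6)|(hsv[...,0]>174))&(hsv[...,1]>150)&(hsv[...,2]>120)).astype(np.uint8)
    _,lab,st,ce=cv2.connectedComponentsWithStats(red); print(n)
    for i in range(1,len(st)):
        if st[i][4]>100:
            r=cv2.minAreaRect(np.argwhere(lab==i)[:,::-1].astype(np.float32)); print(st[i],ce[i].round(1),np.round(r[0]+r[1]+(r[2],),1))
    for y in (205,230,291):
        xs=np.flatnonzero(red[y]); print(y,xs.min() if len(xs) else None,xs.max() if len(xs) else None)
E
python3 comp.py w3 w4
```

```text
w3
[ 307  116   68   57 2384] [339.3 149.1] [340.5 144.   56.   67.   90. ]
[ 312  175   23   68 1536] [322.8 208.1] [323.  208.5  67.   22.   90. ]
[ 297  285   53   35 1720] [323.  301.8] [323. 302.  34.  52.  90.]
205 312 334
230 312 333
291 297 349
w4
[ 294  113   36   58 1142] [311.  145.8] [311.6 141.7  56.4  35.2  86.8]
[ 301  171   27   68 1440] [314.5 204.2] [314.4 204.6  66.6  21.9  85.2]
[ 289  274   52   35 1600] [314.9 290.9] [314.7 291.   32.7  50.2  87.1]
205 304 325
230 307 327
291 291 339
```

Emit:
carry_out(moves=[[-0.58,[0,0,0],[0,0,0.015]],[-0.58,[0,0,0],[0,0,0.015]],[-0.58,[0,0,0],[0,0,0.01]],[-0.58,[0,0,0],[0,0,0]]])

```text
t: 9.62
ee_pos: [0.6479, 0.0473, 0.1123]
ee_rot: [3.142, 0.0, -0.265]
ft_force: [-1.2, 2.0, 0.5]
gripper_width: 0.0181
grip_force: 0.9
```

```bash
python3 look.py w5 | head -1; python3 comp.py w5
```

```text
9.6167 [0.64789994 0.04732759 0.11230418] [ 3.14154569e+00  6.19479701e-05 -2.64939681e-01] [-1.16201774  1.9651595   0.5353912 ] [0.24523656 0.08422111 0.07083998] 0.018096675831067624
w5
[ 286  114   40   58 1101] [304.3 145.9] [305.9 142.6  56.7  35.3  82.9]
[ 300  172   27   67 1436] [313.2 204.6] [313.1 204.8  66.5  21.8  84.8]
[ 289  274   54   36 1653] [315.6 291.1] [315.5 290.7  33.4  51.5  85.6]
205 303 324
230 306 326
291 291 341
```

```bash
python3 - <<'E'
from h import *
for n in("w3","w4","w5"):
    im=cv2.imread(f"pics/{n}.png"); p=dict(np.load(n+".npz")); hsv=cv2.cvtColor(im,cv2.COLOR_BGR2HSV)
    red=(((hsv[...,0]<6)|(hsv[...,0]>174))&(hsv[...,1]>110)&(hsv[...,2]>60))
    print(n)
    for y in range(108,180,6):
        xs=np.flatnonzero(red[y,200:450])+200; g=np.split(xs,np.flatnonzero(np.diff(xs)>1)+1)
        print(y,[(int(a[0]),int(a[-1]),int(hsv[y,a[len(a)//2],2])) for a in g if len(a)>2],end=" ")
    m=[]
    for y in range(185,235,5):
        xs=np.flatnonzero(red[y,280:350])+280; m.append([xs.mean(),y])
    for z in(.103,.097):
        X=onplane(p,m,z); v=np.polyfit(X[:,0],X[:,1],1); print("\nlid yaw",z,np.arctan(v[0]),"width",np.ptp(np.flatnonzero(red[210,280:350])),"lat off of lid axis at r0", np.polyval(v,.648))
E
```

```text
w3
108 [] 114 [] 120 [(340, 369, 255)] 126 [(338, 375, 255)] 132 [(338, 374, 255)] 138 [(307, 372, 255)] 144 [(307, 371, 255)] 150 [(307, 370, 255)] 156 [(307, 368, 255)] 162 [(307, 366, 255)] 168 [(307, 339, 255), (350, 362, 255)] 174 [] 
lid yaw 0.103 0.027408896635455413 width 22 lat off of lid axis at r0 0.04744679759986947

lid yaw 0.097 0.027408896635454823 width 22 lat off of lid axis at r0 0.04744513282827659
w4
108 [] 114 [(300, 326, 255)] 120 [(294, 328, 255)] 126 [(294, 328, 255)] 132 [(295, 329, 255)] 138 [(294, 329, 255)] 144 [(294, 329, 255)] 150 [(295, 329, 255)] 156 [(296, 329, 255)] 162 [(296, 326, 255)] 168 [(296, 326, 255)] 174 [(301, 323, 255)] 
lid yaw 0.103 -0.14755012911209214 width 20 lat off of lid axis at r0 0.047139806412473756

lid yaw 0.097 -0.14755012911209264 width 20 lat off of lid axis at r0 0.047377837003557216
w5
108 [] 114 [(303, 318, 254)] 120 [(286, 320, 255)] 126 [(286, 321, 255)] 132 [(287, 321, 255)] 138 [(288, 323, 255)] 144 [(289, 324, 255)] 150 [(290, 323, 255)] 156 [(290, 323, 255)] 162 [(291, 324, 255)] 168 [(295, 324, 255)] 174 [(300, 321, 255)] 
lid yaw 0.103 -0.17803104601748837 width 21 lat off of lid axis at r0 0.04684948025553465

lid yaw 0.097 -0.17803104601748876 width 21 lat off of lid axis at r0 0.047121044756656766
```

```bash
python3 - <<'E'
from h import *
c=np.array([.648,.0473])
for n,yaw,by in(("w3",.0274,(285,319)),("w4",-.1476,(274,308)),("w5",-.178,(274,309))):
    p=dict(np.load(n+".npz")); u=np.array([np.cos(yaw),np.sin(yaw)])
    for z in(.097,.091,.085): # tab arm inner/outer on flange top, bar red end
        q=np.array([np.r_[c+u*r,z+h] for r,h in((.032,.040),(.020,.040),(.064,.006))]); print(n,z,proj(p,q).round(1).tolist(),by)
for n,m in(("w4",[[311,120],[312,140]]),("w5",[[303.5,120],[305.5,138]])):
    k=onplane(dict(np.load(n+".npz")),m,.082)[:,:2]-c; print(n,"block",np.arctan2(k[:,1],k[:,0]))
E
```

```text
w3 0.097 [[323.5, 278.2], [323.5, 312.3], [323.4, 160.8]] (285, 319)
w3 0.091 [[323.5, 270.9], [323.5, 303.8], [323.4, 158.7]] (285, 319)
w3 0.085 [[323.4, 264.1], [323.4, 295.9], [323.4, 156.8]] (285, 319)
w4 0.097 [[316.0, 277.9], [319.0, 312.0], [310.3, 160.2]] (274, 308)
w4 0.091 [[316.3, 270.5], [319.2, 303.5], [310.7, 158.1]] (274, 308)
w4 0.085 [[316.5, 263.7], [319.3, 295.6], [311.2, 156.2]] (274, 308)
w5 0.097 [[314.1, 278.2], [317.6, 312.3], [307.7, 160.6]] (274, 309)
w5 0.091 [[314.4, 270.8], [317.8, 303.7], [308.3, 158.5]] (274, 309)
w5 0.085 [[314.8, 264.0], [318.0, 295.8], [308.8, 156.6]] (274, 309)
w4 block [-0.15830109 -0.15568495]
w5 block [-0.1638925  -0.16381092]
```

The bar moved about 8–11 px the way a 6–8 mm drop would move it, and the lid yaw (-0.178) is within play of the block (-0.163). I release and press on the bar's top. The contact height will confirm it, since unseated would be 0.137 m.

Emit:
carry_out(moves=[[-0.58,[0,0,0],[0,0,-0.08]],[0,[0,0,0],[0,0,0]],[0,[0,0,0],[0,0,0]],[0,[0,0,-1.5],[0,0,0]],[0,[0,0,-3.0],[0,0,0]]])

```text
t: 10.08
ee_pos: [0.6461, 0.0471, 0.1543]
ee_rot: [3.14, 0.006, -0.187]
ft_force: [0.1, -0.4, 0.5]
gripper_width: 0.0424
grip_force: 0.0
```

Emit:
carry_out(moves=[[-1,[0,0,0],[0,0,0]],[-1,[0,0,0],[0,0,0]],[-1,[0,0,0],[0,0,0]],[-1,[0,0,0],[0,0,0]],[-1,[0,0,0.6],[0,0,0]]])

```text
t: 10.5
ee_pos: [0.648, 0.0473, 0.1511]
ee_rot: [3.142, -0.0, -0.185]
ft_force: [0.2, -0.2, 0.8]
gripper_width: -0.0
grip_force: 0.0
```

Emit:
carry_out(moves=[[-1,[0,0,0.4],[0,0,0]],[-1,[0,0,0.4],[0,0,0]],[-1,[0,0,0.2],[0,0,0]],[-1,[0,0,0],[0,0,0]]])

```text
t: 10.83
ee_pos: [0.6475, 0.0474, 0.1403]
ee_rot: [3.141, 0.001, -0.184]
ft_force: [-0.1, 0.3, -1.2]
gripper_width: 0.0
grip_force: 0.0
```

Emit:
carry_out(moves=[[-1,[0,0,0.2],[0,0,0]],[-1,[0,0,0.2],[0,0,0]],[-1,[0,0,0],[0,0,0]]])

```text
t: 11.08
ee_pos: [0.6478, 0.0474, 0.137]
ee_rot: [3.142, 0.0, -0.184]
ft_force: [-0.3, -0.2, -0.5]
gripper_width: 0.0003
grip_force: 0.0
```

Emit:
carry_out(moves=[[-1,[0,0,0.2],[0,0,0]],[-1,[0,0,0.2],[0,0,0]],[-1,[0,0,0],[0,0,0]]])

```text
t: 11.33
ee_pos: [0.6477, 0.0474, 0.1328]
ee_rot: [3.141, 0.001, -0.184]
ft_force: [-0.2, 0.5, -0.2]
gripper_width: 0.0001
grip_force: 0.0
```

Still no contact at 0.133, so the lid has dropped. I press on.

Emit:
carry_out(moves=[[-1,[0,0,0.15],[0,0,0]],[-1,[0,0,0.15],[0,0,0]],[-1,[0,0,0],[0,0,0]]])

```text
t: 11.58
ee_pos: [0.6485, 0.0475, 0.1307]
ee_rot: [-3.141, -0.002, -0.184]
ft_force: [1.6, 0.1, 3.9]
gripper_width: 0.0003
grip_force: 1.8
```

Emit:
carry_out(moves=[[-1,[0,0,0.15],[0,0,0]],[-1,[0,0,0.15],[0,0,0]],[-1,[0,0,0],[0,0,0]]])

```text
t: 11.83
ee_pos: [0.6484, 0.0471, 0.1281]
ee_rot: [3.141, -0.002, -0.184]
ft_force: [0.9, -1.2, 5.5]
gripper_width: 0.0003
grip_force: 2.3
```

Emit:
carry_out(moves=[[-1,[0,0,0.15],[0,0,0]],[-1,[0,0,0.15],[0,0,0]],[-1,[0,0,0],[0,0,0]]])

```text
t: 12.08
ee_pos: [0.6479, 0.0473, 0.125]
ee_rot: [3.141, -0.0, -0.184]
ft_force: [-3.3, -0.3, 11.1]
gripper_width: -0.0001
grip_force: 5.4
```

Emit:
carry_out(moves=[[-1,[0,0,0.15],[0,0,0]],[-1,[0,0,0],[0,0,0]]])

```text
t: 12.25
ee_pos: [0.648, 0.0473, 0.125]
ee_rot: [3.141, -0.001, -0.184]
ft_force: [-11.0, -0.8, 23.2]
gripper_width: 0.0001
grip_force: 11.4
```

It hit a hard stop at 0.125 m, which is exactly the home height, with 23 N. I retreat and check with the last picture.

Emit:
carry_out(moves=[[-1,[0,0,-0.5],[0,0,0]],[-1,[0,0,-2.0],[0,0,0]],[-1,[0,0,-4.0],[0,0,0]],[-1,[0,0,-4.0],[0,0,0]],[-1,[-3.0,0,-2.0],[0,0,0]]])

```text
t: 12.67
ee_pos: [0.6219, 0.0521, 0.2519]
ee_rot: [-3.141, -0.007, -0.185]
ft_force: [2.2, -0.3, 1.3]
gripper_width: -0.0001
grip_force: 0.0
```

Emit:
carry_out(moves=[[-1,[-4.0,0,0],[0,0,0]],[-1,[0,0,0],[0,0,0]],[-1,[0,0,0],[0,0,0]]])

```text
t: 12.92
ee_pos: [0.5775, 0.0604, 0.2478]
ee_rot: [3.141, 0.001, -0.184]
ft_force: [0.5, 0.1, -0.3]
gripper_width: -0.0002
grip_force: 0.0
```

```bash
python3 look.py w6; python3 - <<'E'
from h import *
a=cv2.resize(cv2.imread("pics/w6.png"),(400,300)); b=cv2.resize(arm.capture("side")[140:340,190:390,::-1],(400,400)); c=cv2.resize(arm.capture("scene")[:,:,::-1],(400,300))
o=np.zeros((600,800,3),np.uint8); o[:300,:400]=a; o[300:,:400]=c; o[:400,400:]=b; cv2.imwrite("pics/last.png",o)
E
```

```text
12.9167 [0.57753673 0.06044608 0.24780591] [ 3.14135564e+00  8.80946397e-04 -1.83663931e-01] [ 0.54883485  0.12258347 -0.31438004] [ 0.0510155  -0.0374295   0.03148628] -0.00019461904418530764
[ 310    0   22   68 1115] [320.9  29.4]
[308  70  29  24 589] [321.9  81.9]
[   0  390   30   57 1013] [ 11.1 423. ]
```

View pics/last.png

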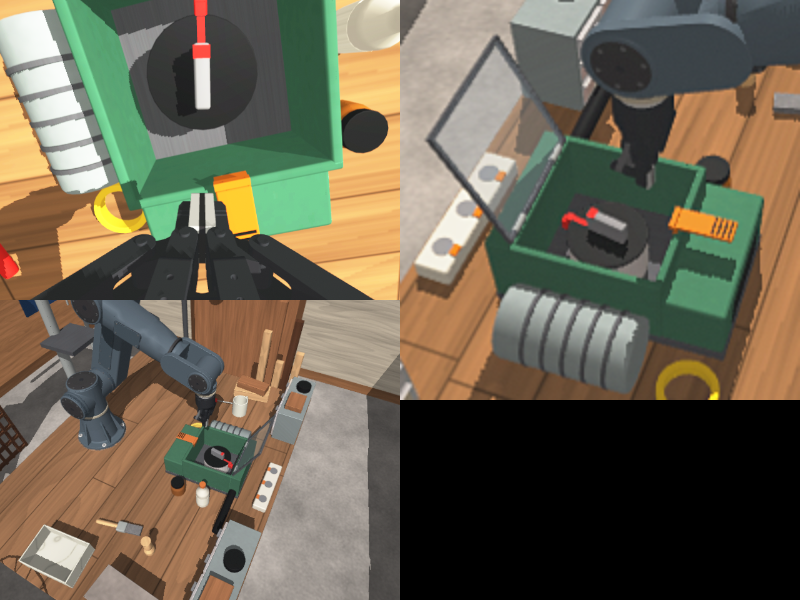

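The red tab lies over the red block, at (200,10) in the wrist view and (575,218) in the side view. The lid sits flat on the rim, the hatch stands open, the arm is clear and the other items look unmoved.

```bash
python3 -c "from station import arm; print(arm.finish_job())"
```

```text
the job is handed in; nothing more can be done
None
```

The job is handed in: the hatch sprang fully open untouched, the lid was turned clockwise until its keys dropped in, then pressed home (hard stop at the expected height) and released at about 13 s; nothing else looked moved.

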